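# Clamp a forked foot to a slotted plate with a T-bolt

### The arm

A 6-joint arm with a two-finger parallel gripper is mounted at the origin on a cart in front of the work surface, level with it; the furniture and walls round the work are solid. World frame = base frame: x ahead of the robot, y to its left, z up, the work surface at z = 0. Lengths are in m, angles in degrees, forces in N, time in s.
With the tool pointing down it reaches from about 0.25 to 0.725 m from the base axis. Payload 9.7 kg.
Tool frame: the origin (TCP) lies between the finger pads; the fingertips stand 17 mm ahead of it and the grasp point (between the pads) lies 2 mm behind it; z points along the fingers, y is the direction in which the jaws open and shut (so a half turn about z gives the same grasp; the last joint's range is limited). The gripper opens to 85 mm and grips with 20 to 120 N. Pads are 22 mm wide; open, the fingers measure 114 mm over their backs; the gripper's body (76 mm by 85 mm) begins 54 mm behind the grasp point. The pads swing forward as they close: fully open they stand 13 mm farther back than shut.
Start: joints at [-75.917, 4.979, 10.078, 95.1, 0, 90], TCP at [0.134, -0.533, 0.248] pointing down, gripper open.
Joint ranges: [-179.16, 179.16], [-48.56, 103.87], [-65.8, 70.77], [-126.05, 130.52], [-82.76, 87.17], [-180, 180]. Speed limits (degrees/s): [127.2, 127.2, 147.25, 180, 180, 180].

### API

Orientations are given as [roll, pitch, yaw] about the fixed x, y, z axes, in that order (R = Rz(yaw) Ry(pitch) Rx(roll)).
In Python, from workcell import monitor, cams, order gives the robot as it stands. The module is installed in compiled form; this text tells all that it offers.
- The arm moves only by the shell command python3 -m handwheel 'ROWS' [OPENING] [FORCE]. ROWS is JSON, a list of rows, each a list of 6 numbers: the shift along the tool's x, y, z in m, then the turn, a rotation vector about the tool's x, y, z in degrees. In form: [[tx, ty, tz, wx, wy, wz], ...]. A call has exactly 8 rows; each row shifts and turns the commanded pose from where the row before left it, along the tool's axes as they then stand; what a row does not reach is not made up. A row lasts 1/12 s, in which the tool goes at most 41.7 mm and 7.16 degrees, less where a joint would pass 70% of its speed; a pose out of reach is approached as far as the arm can. A call is refused whole if a number of a shift passes 0.0417 or a number of a turn 7.16, either way. A call with a gripper value outside its range is refused whole. OPENING is the opening, from -1 (shut) to 1 (fully open), set as the call begins (- or left out, the last holds). The fingers move at their own pace and stop on an object; FORCE is the grip in N (left out, the last holds). Time passes only in rows, so rows that do not move let the fingers close, or fill a call up. It gives the time, the measured TCP pose, the force and the opening at its end, in the units of the state.
- monitor.get_obs(): the state, without advancing time (a new reading comes with each control period).
- cams.camera(name): name is "side" or "top"; returns a dict with "img" (384x512x3 uint8, red, green, blue), "depth" (384x512 float32, m along the optical axis (not along the pixel's ray), 0 where there is no reading), "fx", "fy", "cx", "cy" (pixels), "rvec" (rotation vector, rad) and "tvec" (3), from world to camera coordinates, as OpenCV has them. Camera axes: x right, y down, z forward; pixel columns grow to the right and rows downward; lengths in m; the calibration is good to about 2 mm. A picture is of the moment at which its call begins.
- order.job_done(): hands the job in, once; it reports no verdict.
The state is a dict: "time": time; "q": joint angles; "qd": joint speeds; "joint_efforts": joint torques, N m; "ee_pos": TCP position; "tcp_rot": TCP orientation; "wrist_force": force on the tool from outside, world axes, zero at the start; "torque": the same for the moment, N m; "opening": finger opening in m.
Only numpy, scipy, OpenCV 4.12 (cv2) and the standard library are available. Lean on these libraries where they do the work, as an engineer would, in place of code of your own. Each camera call takes 0.05 s, during which the arm holds its last target. There are 200 camera calls.

### The job

Take the T-bolt by its red bar knob out of the grey parking block, lower its head lengthwise into the open slot of the aluminium plate in front of the blue forked foot, and slide it along until the shank meets the bottom of the fork. Then turn the knob clockwise (seen from above) so that the head comes square under the slot's lips, and go on turning until the knob holds the foot down hand-tight, about 0.25 N m. Do not over-tighten it or shove the foot along, leave the beaker and the timer alone, and let go.

Things in the scene. Friction and masses are not known exactly. Their poses are not given: they have to be found in the camera images.
- t_bolt: Steel T-bolt with its knob, 150 g; origin at the centre of the head's underside. Head 28 mm long (x) x 16 wide (y) x 9 high, shank 10 mm thick along z, 84 mm tall in all. Two opposite corners of the head are cut off, so that in the slot's channel it turns only clockwise from above, from lengthwise by about 94 degrees to a stop at the walls: square under the lips.
- bolt_end (a point): Top end of the bolt's shank, 84 mm above the head's underside, standing out above the knob; a black bar on it shows the direction of the head's length (x axis).
- knob_grip (a point): Centre of the red bar knob (the bolt's nut), where it is gripped: bar 46 mm long (this point's x), 16 thick (y), 34 tall. Clockwise from above it goes down the bolt 1.9 mm per rad; let the gripper follow. Thread friction 0.06 N m: knob and bolt turn as one until the head is stopped. The bar sits on a springy bush (0.8 N m per rad), so the moment can still be read while the hand rests.
- nut: Brass collar (36 mm across) carrying the knob; origin at the centre of its underside, 27 mm below the knob's centre. It presses on the tines: at first 0.9 to 2.7 mm over them when the head stands on the channel's floor. When all play is gone the clamping force rises 50 to 70 N per rad. Moment to turn: 0.06 N m running free, then about 0.1 N m more per 10 to 15 N; 0.5 N m is too much.
- pocket (a point): Mouth of the pocket in the grey parking block (75 x 55 x 26 mm, fixed), in which the bolt stands upright at first; pocket 32 x 20 mm, 14 mm deep. Draw the bolt straight up.
- slot_plate: Aluminium plate 220 mm long (x) x 90 wide (y) x 30 high, fixed; origin at the centre of its underside. A T-slot, open at both ends, runs along x at y = 0.
- slot_floor (a point): Centre of the floor of the plate's T-slot, 10 mm above the plate's underside. Channel 28.7 mm wide and 10.5 mm high; over it the lips, 9.5 mm thick, leave a mouth 18.4 mm wide.
- fork_foot: Blue forked foot, loose on the plate (about 0.8 kg), kept straight by a key in the slot; 10 mm thick, 48 wide. Origin on the plate's top on the slot's middle line; x along the slot, away from the fork's opening. The bolt's axis belongs here: the fork's closed end is at x = +6 mm, so that the shank (radius 5) meets it 1 mm on. The foot reaches to x = +95 mm.
- tine_ends (a point): Midpoint between the ends of the two tines, on their top face, 36 mm before the foot's origin. The gap is 12.5 mm wide: the shank passes, the head from above does not. The slot lies free for 60 mm before the tines.
- post_top (a point): Top of the short rod in the socket (24 mm across) on the rear of the foot, 75 mm behind the foot's origin and 75 mm above the plate: keep the fingers off it.
- beaker: Empty glass beaker, 94 mm across and 112 mm high, on the worktop; origin at the centre of its underside.
- timer: Small white timer 66 x 62 x 18 mm on the worktop; origin at the centre of its underside.
Things that resemble listed ones, but are neither listed nor needed, are in the scene too. What is meant by the fork_foot is not black or orange, and is the larger of those in its own colour.

How it is judged (in metres and radians):
On the way, in this order (a step that is already met when the one before it is completed fails the run):
1. the bolt's head is in the slot's channel, below the lips, with the bolt upright (z of t_bolt in the frame of slot_plate below 0.013 m and y of t_bolt in the frame of slot_plate between -0.006 and 0.006 m and x of t_bolt in the frame of slot_plate between -0.11 and 0.11 m and angle between t_bolt's own z axis and vertical below 0.2 rad), for 0.1 s.
2. the bolt stands in the bottom of the fork with its head turned square to the slot (horizontal distance between t_bolt and fork_foot below 0.006 m and z of t_bolt in the frame of slot_plate below 0.013 m and angle between the x axis of t_bolt and the y axis of slot_plate, either way round below 0.26 rad), for 0.1 s.
At the end, for the whole second after the job is handed in: The bolt stands upright (within 6 degrees) in the slot, within 6 mm of the fork's bottom, its head under the lips and square to the slot within 15 degrees; the knob presses on the foot with more than 10 N; the foot has moved less than 15 mm and is at rest (contact force between nut and fork_foot above 10 N and horizontal distance between t_bolt and fork_foot below 0.006 m and angle between the x axis of t_bolt and the y axis of slot_plate, either way round below 0.26 rad and z of t_bolt in the frame of slot_plate below 0.014 m and angle between t_bolt's own z axis and vertical below 0.1 rad and distance of fork_foot from where it was at the start of the episode below 0.015 m and linear speed of fork_foot below 0.01 m/s); the robot touches nothing.
It fails at once if the foot is pressed with more than 100 N (over-tightened or rammed) (contact force between nut and fork_foot above 100 N).
It fails at once if the foot is shoved more than 20 mm (distance of fork_foot from where it was at the start of the episode above 0.02 m).
It fails at once if the beaker or the timer is shifted by more than 20 mm (distance of any of beaker, timer from where it was at the start of the episode above 0.02 m).
It also fails if it takes over 72 s, if anything falls off the work surface, if the arm or the gripper's body presses on something with over 40 N, if the wrist force passes 120 N, or if a joint passes its speed limit or range.

## Working session

There is one attempt and no reset: what is moved stays moved. The work goes in short steps, Python scripts to look and compute and a shell command to move; the robot and the scene stay as the last step left them, time stands still between calls to the robot, and variables do not carry over. Pictures are saved under pics/ and viewed, about 8 in all and at most 12, crops included, and the job is handed in when it is done.

```bash
mkdir -p pics; cat > h.py <<'E'
import numpy as np, cv2
from workcell import monitor, cams, order
def shot(name, tag):
    c=cams.camera(name); np.savez(f'pics/{tag}.npz',**c); cv2.imwrite(f'pics/{tag}.png',c['img'][:,:,::-1]); return c
def load(tag): return dict(np.load(f'pics/{tag}.npz'))
def ray(c,u,v):
    R=cv2.Rodrigues(c['rvec'])[0]; o=-R.T@c['tvec'].ravel()
    d=R.T@np.array([(u-c['cx'])/c['fx'],(v-c['cy'])/c['fy'],1.]); return o,d
def onz(c,u,v,z):
    o,d=ray(c,u,v); return o+d*(z-o[2])/d[2]
def dep(c,u,v):
    o,d=ray(c,u,v); return o+d*c['depth'][int(v),int(u)]
def cloud(c):
    R=cv2.Rodrigues(c['rvec'])[0]; o=-R.T@c['tvec'].ravel()
    v,u=np.mgrid[:384,:512]; d=np.stack([(u-c['cx'])/c['fx'],(v-c['cy'])/c['fy'],np.ones_like(u,float)],-1)@R
    return o+d*c['depth'][...,None]
def proj(c,p): return cv2.projectPoints(np.float64([p]),c['rvec'],c['tvec'],np.array([[c['fx'],0,c['cx']],[0,c['fy'],c['cy']],[0,0,1.]]),None)[0].ravel()
E
python3 - <<'E'
from h import *
a=shot('top','t0');b=shot('side','s0')
for c in(a,b): o,d=ray(c,256,192); print(o,d,c['fx'])
o=monitor.get_obs(); print(o)
cv2.imwrite('pics/both.png',cv2.resize(np.vstack([a['img'],b['img']])[:,:,::-1],(400,600))) 
E
```

```text
[ 0.23165783 -0.11712843  1.93823397] [ 1.74414022e-01  2.82114729e-04 -9.84694222e-01] 476.179015224029
[0.04603317 1.12468722 0.68842006] [ 0.34641014 -0.83945171 -0.41872194] 412.60967961640563
{'time': 0.1, 'q': array([-7.59173129e+01,  5.00781105e+00,  1.00372152e+01,  9.50987132e+01,
        3.63500514e-04,  9.00000571e+01]), 'qd': array([-0.03258959, -0.04842867,  0.05651922, -0.0001657 ,  0.01126071,
       -0.02519911]), 'joint_efforts': array([ 1.02058173e-03, -5.21561980e+01,  4.65654159e+01,  1.61395100e-02,
       -3.91789138e-05, -2.11470308e-05]), 'ee_pos': array([ 0.13378253, -0.53328555,  0.24763934]), 'tcp_rot': array([-1.79930691e+02, -3.63431174e-04,  1.40826295e+01]), 'wrist_force': array([0.4342154 , 0.40080476, 0.95613595]), 'torque': array([ 1.10703257e-02, -9.89583632e-05, -3.34628694e-03]), 'opening': 0.08536835214176342}
```

View pics/t0.png

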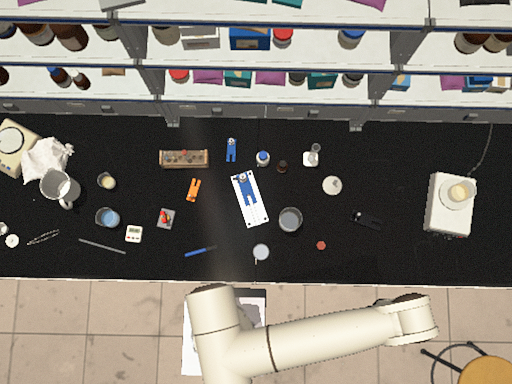

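View pics/s0.png

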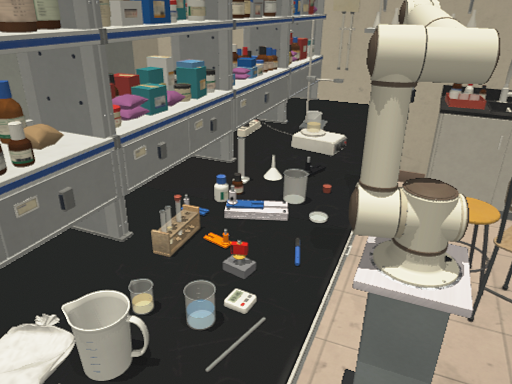

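Top view: the bolt and grey block are at about (165,217) and the plate with the blue foot at (249,200). A smaller blue foot at (231,150), an orange one at (193,190) and a black one at (367,218) are decoys. The empty beaker is at (290,219) and the timer at (134,233). I'll enlarge the relevant parts.

```bash
python3 - <<'E'
from h import *
a=load('t0');b=load('s0')
i1=cv2.resize(a['img'][165:245,145:305],(800,400),interpolation=cv2.INTER_CUBIC)
i2=cv2.resize(b['img'][180:280,195:355],None,fx=2,fy=2,interpolation=cv2.INTER_CUBIC)
cv2.imwrite('pics/c1.png',np.vstack([i1,np.pad(i2,((0,0),(0,480),(0,0)))])[:,:,::-1])
P=cloud(a)
img=a['img'].astype(int); hsv=cv2.cvtColor(a['img'],cv2.COLOR_RGB2HSV)
def rep(n,m):
    k,l,s,c=cv2.connectedComponentsWithStats(m.astype(np.uint8))
    for i in range(1,k):
        if s[i,4]>12:
            q=P[l==i]; print(n,s[i],np.median(q,0).round(3),'z',q[:,2].min().round(3),q[:,2].max().round(3))
H,S,V=[hsv[...,i] for i in range(3)]
roi=np.zeros(H.shape,bool); roi[130:260,90:340]=1
rep('red',roi&((H<6)|(H>174))&(S>150)&(V>80))
rep('blue',roi&(H>100)&(H<122)&(S>140)&(V>60))
rep('white',roi&(S<40)&(V>200))
for p in [(165,217),(249,200),(134,233),(290,219)]: print(p,dep(a,*p).round(3))
E
```

```text
red [160 211   5   4  18] [0.469 0.25  0.087] z 0.003 0.098
red [162 217   5   6  22] [0.441 0.239 0.085] z 0.05 0.097
blue [226 139  11  23 152] [ 0.74  -0.009  0.012] z -0.008 1.938
blue [259 151   8   8  47] [ 0.708 -0.141  0.097] z -0.0 0.11
blue [239 179  17  26 195] [ 0.575 -0.079  0.04 ] z 0.011 0.054
blue [185 249  16   8  64] [0.319 0.134 0.015] z -0.004 0.025
white [256 153   7  10  21] [ 0.698 -0.122  0.067] z 0.057 0.097
white [303 152  10  14 103] [ 0.71  -0.324  0.012] z -0.003 0.12
white [315 153   3   8  20] [ 0.723 -0.364  0.009] z -0.0 0.149
white [231 170  38  58 834] [ 0.511 -0.1    0.03 ] z -0.012 1.938
white [239 173   7   6  25] [ 0.623 -0.06   0.087] z 0.028 0.107
white [323 176  17  18 218] [ 0.602 -0.42   0.022] z -0.004 0.055
white [125 225  17  17 168] [0.389 0.373 0.016] z 0.002 0.034
white [254 245  14  14 157] [ 0.329 -0.141  0.016] z 0.005 0.036
(165, 217) [0.454 0.239 0.074]
(249, 200) [ 0.539 -0.089  0.011]
(134, 233) [0.394 0.371 0.016]
(290, 219) [ 0.466 -0.258 -0.   ]
```

View pics/c1.png

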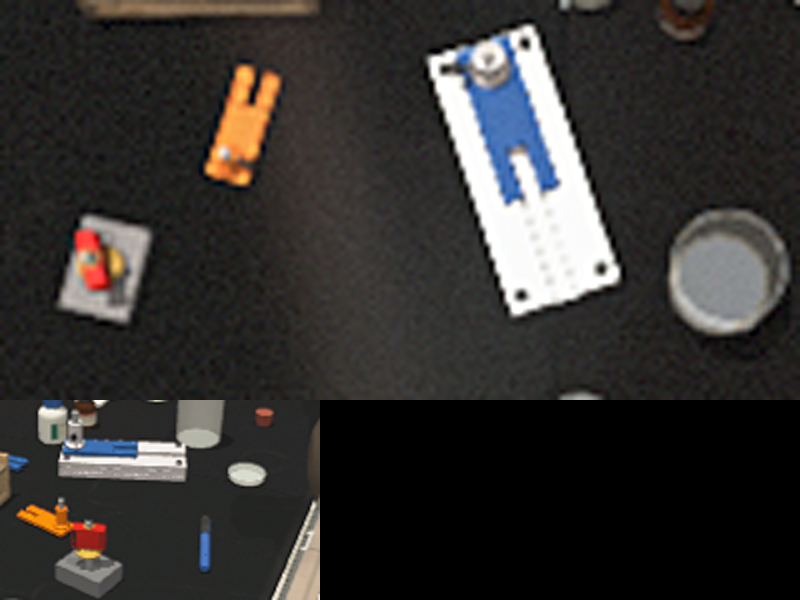

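The crop confirms the large blue foot on the white plate, with its fork opening toward the robot, and the red knob in the grey block. Next I measure the poses.

```bash
cat >> h.py <<'E'
def rect(c,box,fn,z,k=4,close=0):
    u0,v0,u1,v1=box; im=cv2.resize(c['img'][v0:v1,u0:u1],None,fx=k,fy=k,interpolation=cv2.INTER_CUBIC)
    m=fn(cv2.cvtColor(im,cv2.COLOR_RGB2HSV).astype(int),im.astype(int)).astype(np.uint8)
    if close: m=cv2.morphologyEx(m,cv2.MORPH_CLOSE,np.ones((close,close),np.uint8))
    cs=cv2.findContours(m,cv2.RETR_EXTERNAL,cv2.CHAIN_APPROX_NONE)[0]; ct=max(cs,key=cv2.contourArea)[:,0]
    uv=(ct+.5)/k-.5+[u0,v0]; W=np.array([onz(c,u,v,z)[:2] for u,v in uv])
    r=cv2.minAreaRect((W*1000).astype(np.float32)); b=cv2.boxPoints(r)
    e=[b[1]-b[0],b[2]-b[1]]; e=max(e,key=np.linalg.norm)
    return r[0],sorted(r[1]),np.degrees(np.arctan2(e[1],e[0]))%180,W,uv
red=lambda h,i:((h[...,0]<8)|(h[...,0]>172))&(h[...,1]>150)&(h[...,2]>70)
blue=lambda h,i:(h[...,0]>98)&(h[...,0]<125)&(h[...,1]>110)&(h[...,2]>60)
E
python3 - <<'E'
from h import *
a=load('t0');b=load('s0')
lit=lambda h,i:i.max(2)>90
pr=lambda n,r:print(n,np.round(r[0],1),np.round(r[1],1),round(r[2],2))
pr('plate top',rect(a,(222,162,276,236),lambda h,i:i.max(2)>115,.03,close=9))
for z in (.026,):
  for t in (70,90,110): pr('block top',rect(a,(150,203,182,233),lambda h,i:i.max(2)>t,z,close=5))
pr('red top',rect(a,(150,203,182,233),red,.088,close=9))
pr('foot top',rect(a,(222,162,276,236),blue,.04))
pr('red side',rect(b,(220,230,260,260),red,.088,close=5))
P=cloud(a)
sub=P[205:232,152:180].reshape(-1,3); s=sub[(sub[:,2]>.016)&(sub[:,2]<.034)]
r=cv2.minAreaRect((s[:,:2]*1000).astype(np.float32)); print('cloud block',r)
# side: block outline and knob
i=cv2.resize(b['img'][222:282,210:270],None,fx=10,fy=10,interpolation=cv2.INTER_CUBIC)
j=cv2.resize(a['img'][203:233,150:180],None,fx=20,fy=20,interpolation=cv2.INTER_CUBIC)[:,:,:]
cv2.imwrite('pics/c2.png',cv2.resize(np.hstack([i,j]),(800,400))[:,:,::-1])
E
```

```text
plate top [542.6 -89.6] [ 95.5 227.3] 19.74
block top [455.3 246.5] [62.  80.2] 168.27
block top [455.3 246.8] [61. 79.] 168.15
block top [455.3 246.8] [59.4 77.6] 168.27
red top [455.  243.8] [20.3 50.5] 19.94
foot top [581.6 -75.6] [ 46.  129.6] 20.33
red side [446.7 268. ] [49.2 67.5] 110.47
cloud block ((457.38946533203125, 258.8761901855469), (81.66141510009766, 79.37144470214844), 76.26512908935547)
```

View pics/c2.png

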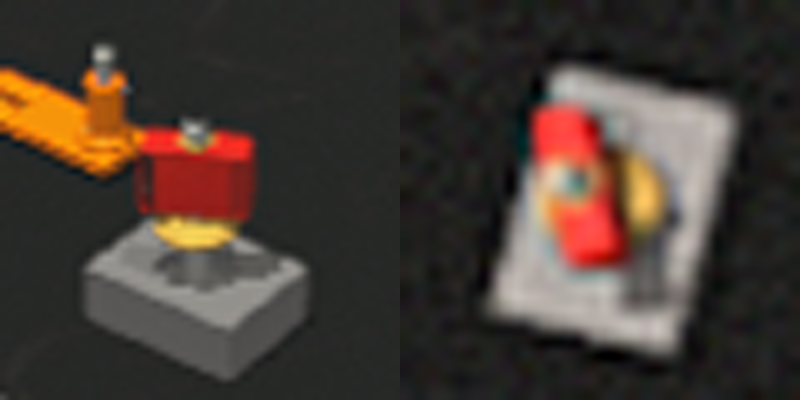

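The pictures show the bar at about 20° and the block at about 168°, so head and bar differ by about 32°. The bolt end is near (162.5,215.9) in the top view and (238.8,240.5) in the side view. I triangulate the axis to check it.

```bash
python3 - <<'E'
from h import *
a=load('t0');b=load('s0')
def tri(p,q):
    (o1,d1),(o2,d2)=ray(a,*p),ray(b,*q)
    s=np.linalg.lstsq(np.stack([d1,-d2],1),o2-o1,rcond=None)[0]; A=o1+s[0]*d1;B=o2+s[1]*d2
    return ((A+B)/2).round(4),np.linalg.norm(A-B).round(4)
print('bolt end',tri((162.5,215.9),(238.8,240.2)), onz(a,162.5,215.9,.096),onz(b,238.8,240.2,.096))
# block top corners, top view crop px /13.333 ; side crop px*.15
T=[(552,65),(738,105),(672,355),(490,310)]
for u,v in T: print('blk top',onz(a,150+(u-400)*.075-.5,203+v*.075-.5,.026)[:2].round(4))
S=[(85,270),(230,328),(308,270),(150,220)]
for u,v in S: print('blk side',onz(b,210+u*.15-.5,222+v*.15-.5,.026)[:2].round(4))
# side red bar top-face corners
S=[(138,132),(150,155),(252,158),(252,133)]
for u,v in S: print('bar side',onz(b,210+u*.15-.5,222+v*.15-.5,.088)[:2].round(4))
W=rect(a,(222,162,276,236),lambda h,i:i.max(2)>115,.03,close=9)
b_=cv2.boxPoints(cv2.minAreaRect((W[3]*1000).astype(np.float32))); print(b_)
# foot in side view: tines
E
```

```text
bolt end (array([0.4565, 0.2452, 0.0951]), np.float64(0.001)) [0.45594927 0.24485271 0.096     ] [0.4564678  0.24656001 0.096     ]
blk top [0.499 0.267]
blk top [0.488 0.21 ]
blk top [0.4117 0.226 ]
blk top [0.4241 0.2815]
blk side [0.4979 0.2671]
blk side [0.4255 0.2795]
blk side [0.4126 0.2286]
blk side [0.4896 0.222 ]
bar side [0.4811 0.2497]
bar side [0.4688 0.2637]
bar side [0.4301 0.2485]
bar side [0.4379 0.2309]
[[ 419.5074     -83.04411  ]
 [ 451.7751    -172.96045  ]
 [ 665.6796     -96.1978   ]
 [ 633.4119      -6.2814636]]
```

```bash
python3 -m handwheel '[[0.0209,-0.0282,0,0,0,0],[0.0209,-0.0282,0,0,0,0],[0.0209,-0.0282,0,0,0,0],[0.0209,-0.0282,0,0,0,0],[0.0209,-0.0282,0,0,0,0],[0.0209,-0.0282,0,0,0,0],[0.0209,-0.0282,0,0,0,0],[0.0209,-0.0282,0,0,0,0]]' 1 && python3 -m handwheel '[[0.0209,-0.0282,0,0,0,0],[0.0209,-0.0282,0,0,0,0],[0.0209,-0.0282,0,0,0,0],[0.0209,-0.0282,0,0,0,0],[0.0209,-0.0282,0,0,0,0],[0.0209,-0.0282,0,0,0,0],[0.0209,-0.0282,0,0,0,0],[0.0209,-0.0282,0,0,0,0]]' && python3 -m handwheel '[[0.0209,-0.0282,0,0,0,0],[0.0209,-0.0282,0,0,0,0],[0.0209,-0.0282,0,0,0,0],[0.0209,-0.0282,0,0,0,0],[0.0209,-0.0282,0,0,0,0],[0.0209,-0.0282,0,0,0,0],[0.0209,-0.0282,0,0,0,0],[0.0209,-0.0282,0,0,0,0]]' && python3 -m handwheel '[[0,0,0.01,0,0,-7],[0,0,0.01,0,0,0],[0,0,0.01,0,0,0],[0,0,0.01,0,0,0],[0,0,0.01,0,0,0],[0,0,0,0,0,0],[0,0,0,0,0,0],[0,0,0,0,0,0]]'; sed -i '$a\
def to(p,yaw):\
    o=monitor.get_obs(); y=np.radians(o["tcp_rot"][2]); d=np.array(p)-o["ee_pos"]\
    return "tool shift mm", (1000*np.array([d[0]*np.cos(y)+d[1]*np.sin(y), d[0]*np.sin(y)-d[1]*np.cos(y), -d[2]])).round(1), "wz",round(o["tcp_rot"][2]-yaw,2)' h.py; python3 -c "
from h import *
print(to([.456,.2455,.0745],21)); print(monitor.get_obs()['tcp_rot'])"
```

```text
time: 0.77
ee_pos: [0.2411, -0.2723, 0.248]
tcp_rot: [-180.0, -0.0, 14.0]
wrist_force: [1.1, -0.6, 0.8]
opening: 0.0855
time: 1.43
ee_pos: [0.3485, -0.0126, 0.2483]
tcp_rot: [180.0, -0.0, 14.1]
wrist_force: [1.0, -0.6, -0.1]
opening: 0.0854
time: 2.1
ee_pos: [0.4718, 0.1805, 0.2505]
tcp_rot: [-177.0, 0.1, 19.4]
wrist_force: [0.8, 0.1, 1.3]
opening: 0.0854
time: 2.77
ee_pos: [0.4703, 0.1818, 0.2016]
tcp_rot: [-177.0, -0.4, 26.3]
wrist_force: [0.3, -0.8, 0.9]
opening: 0.0856
('tool shift mm', array([ 15.4, -63.5, 127.1]), 'wz', np.float64(5.26))
[-177.02616531   -0.38253982   26.25658097]
```

```bash
python3 -m handwheel '[[0,0,0,-2.98,0,5.26],[0,0,0,0,-0.38,0],[0,0,0,0,0,0],[0,0,0,0,0,0],[0,0,0,0,0,0],[0,0,0,0,0,0],[0,0,0,0,0,0],[0,0,0,0,0,0]]'; python3 -c "
from h import *
print(to([.456,.2455,.0745],21)); o=monitor.get_obs(); print(o['tcp_rot'],o['q'],o['qd'],o['joint_efforts'])"
```

```text
time: 3.43
ee_pos: [0.4706, 0.1812, 0.201]
tcp_rot: [-179.9, 0.2, 21.1]
wrist_force: [-0.3, 0.1, 0.2]
opening: 0.0854
('tool shift mm', array([  9.5, -65.2, 126.5]), 'wz', np.float64(0.06))
[-1.79937204e+02  1.79180555e-01  2.10637613e+01] [ 2.10261972e+01 -1.82987639e+00 -2.12187032e+00  8.98872278e+01
  6.26788921e-02  1.79962436e+02] [ 0.14246201 -0.11121888  0.01674919  0.06221083 -0.02314589 -0.13152486] [-1.60118291e-02 -4.49257028e+01  4.69692528e+01  3.61573999e-02
  1.02276794e-02  8.07201897e-03]
```

Joint 6 had reached its limit at 180°. I use the other half-turn of the grasp, yaw 201°, which also leaves room for the clockwise turning.

```bash
R='x'; python3 -m handwheel '[[0,0,0,0,0,-7.1],[0,0,0,0,0,-7.1],[0,0,0,0,0,-7.1],[0,0,0,0,0,-7.1],[0,0,0,0,0,-7.1],[0,0,0,0,0,-7.1],[0,0,0,0,0,-7.1],[0,0,0,0,0,-7.1]]' && python3 -m handwheel '[[0,0,0,0,0,-7.1],[0,0,0,0,0,-7.1],[0,0,0,0,0,-7.1],[0,0,0,0,0,-7.1],[0,0,0,0,0,-7.1],[0,0,0,0,0,-7.1],[0,0,0,0,0,-7.1],[0,0,0,0,0,-7.1]]' && python3 -m handwheel '[[0,0,0,0,0,-7.1],[0,0,0,0,0,-7.1],[0,0,0,0,0,-7.1],[0,0,0,0,0,-7.1],[0,0,0,0,0,-7.1],[0,0,0,0,0,-7.1],[0,0,0,0,0,-7.1],[0,0,0,0,0,-7.1]]' && python3 -m handwheel '[[0,0,0,0,0,-4.8],[0,0,0,0,0,-4.74],[-0.0024,0.0163,0,0,0,0],[-0.0024,0.0163,0,0,0,0],[-0.0024,0.0163,0,0,0,0],[-0.0024,0.0163,0,0,0,0],[0,0,0,0,0,0],[0,0,0,0,0,0]]'; python3 -c "
from h import *
print(to([.456,.2455,.0745],-159)); o=monitor.get_obs(); print(o['tcp_rot'],o['q'])
"
```

```text
time: 4.1
ee_pos: [0.4706, 0.1813, 0.201]
tcp_rot: [-179.8, 0.0, 78.2]
wrist_force: [-0.1, -0.1, 0.4]
opening: 0.0854
time: 4.77
ee_pos: [0.4705, 0.1813, 0.2011]
tcp_rot: [-179.9, -0.1, 135.0]
wrist_force: [-1.1, -0.5, 0.6]
opening: 0.0854
time: 5.43
ee_pos: [0.4706, 0.1813, 0.2011]
tcp_rot: [180.0, -0.2, -168.2]
wrist_force: [-0.6, -0.3, -0.0]
opening: 0.0857
time: 6.1
ee_pos: [0.4559, 0.246, 0.201]
tcp_rot: [180.0, -0.2, -158.9]
wrist_force: [-0.1, 0.2, 0.2]
opening: 0.0859
('tool shift mm', array([ 1.000e-01, -5.000e-01,  1.265e+02]), 'wz', np.float64(0.11))
[ 179.95324039   -0.1950358  -158.88787736] [ 2.83099839e+01  5.45995136e-02 -2.70364101e-01  8.98626764e+01
  7.08283206e-02  7.19782490e+00]
```

```bash
python3 -m handwheel '[[0,-0.0005,0.0211,0,0,0],[0,0,0.0211,0,0,0],[0,0,0.0211,0,0,0],[0,0,0.0211,0,0,0],[0,0,0.0211,0,0,0],[0,0,0.021,0,0,0],[0,0,0,0,0,0],[0,0,0,0,0,0]]' && python3 -m handwheel '[[0,0,0,0,0,0],[0,0,0,0,0,0],[0,0,0,0,0,0],[0,0,0,0,0,0],[0,0,0,0,0,0],[0,0,0,0,0,0],[0,0,0,0,0,0],[0,0,0,0,0,0]]' -1 40; python3 - <<'E'
from h import *
c=shot('side','s1'); t=shot('top','t1'); i=c['img'][205:285,200:300]; j=t['img'][190:245,130:199]
cv2.imwrite('pics/c3.png',np.hstack([cv2.resize(i,(400,320),interpolation=3),cv2.resize(j,(400,320),interpolation=3)])[:,:,::-1])
o=monitor.get_obs(); print(o['tcp_rot'],o['ee_pos'],o['opening'],o['wrist_force'],o['torque'])
E
```

```text
time: 6.77
ee_pos: [0.4555, 0.2442, 0.0742]
tcp_rot: [180.0, -0.3, -159.0]
wrist_force: [-0.6, -0.5, 0.9]
opening: 0.0856
time: 7.43
ee_pos: [0.456, 0.2453, 0.075]
tcp_rot: [179.9, -0.1, -158.9]
wrist_force: [0.4, -0.2, 3.0]
opening: 0.0153
[ 1.79938045e+02 -1.42028589e-01 -1.58950403e+02] [0.45602302 0.24528921 0.07496283] 0.015046571430910542 [-0.87930157 -1.76077178  4.95632761] [0.05911168 0.0822048  0.0335229 ]
```

View pics/c3.png

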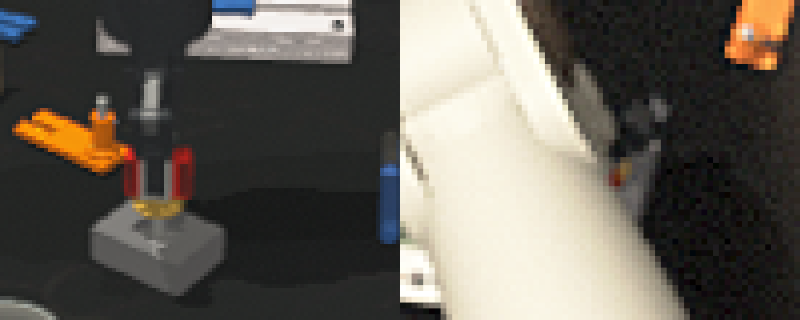

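The knob is gripped, with pads either side of the red bar and an opening of 15 mm. I lift straight up and refine the slot's middle line from an intensity profile across the plate.

```bash
python3 -m handwheel '[[0,0,-0.005,0,0,0],[0,0,-0.01,0,0,0],[0,0,-0.02,0,0,0],[0,0,-0.025,0,0,0],[0,0,-0.03,0,0,0],[0,0,-0.03,0,0,0],[0,0,-0.02,0,0,0],[0,0,0,0,0,0]]'; python3 - <<'E'
from h import *
c=shot('side','s2'); cv2.imwrite('pics/c4.png',cv2.resize(c['img'][170:270,190:290],(600,600),interpolation=3)[:,:,::-1])
o=monitor.get_obs(); print(o['tcp_rot'],o['ee_pos'],o['opening'],o['wrist_force'],o['torque'])
t=load('t0'); s=load('s0'); an=np.radians(19.74); A=np.array([np.cos(an),np.sin(an)]); N=np.array([-A[1],A[0]]); C=np.array([.5428,-.0902])
for nm,c in(('top',t),('side',s)):
  g=cv2.cvtColor(c['img'],cv2.COLOR_RGB2GRAY).astype(np.float32); 
  L=np.arange(-60,61,2)/1000.; prof=[]
  for l in L:
    uv=np.array([proj(c,[*(C+A*x+N*l),.03]) for x in np.arange(-.095,-.03,.002)],np.float32)
    prof.append(cv2.remap(g,uv[:,0].reshape(1,-1),uv[:,1].reshape(1,-1),1).mean())
  print(nm,[(int(l*1000),int(p)) for l,p in zip(L,prof)])
E
```

```text
time: 8.2
ee_pos: [0.4574, 0.2457, 0.2199]
tcp_rot: [179.9, 0.2, -159.0]
wrist_force: [0.7, -0.2, -2.2]
opening: 0.0156
[ 1.79927375e+02  3.99578308e-02 -1.58957911e+02] [0.45705272 0.24550037 0.21721471] 0.015306621294827986 [ 0.52278998 -0.54332851 -2.87932464] [ 0.03048146  0.01630252 -0.03453261]
top [(-60, 38), (-58, 39), (-56, 38), (-54, 36), (-52, 31), (-50, 26), (-48, 45), (-46, 116), (-44, 198), (-42, 240), (-40, 251), (-38, 249), (-36, 243), (-34, 241), (-32, 241), (-30, 244), (-28, 248), (-26, 251), (-24, 251), (-22, 252), (-20, 252), (-18, 252), (-16, 252), (-14, 251), (-12, 248), (-10, 245), (-8, 243), (-6, 243), (-4, 247), (-2, 251), (0, 251), (2, 252), (4, 250), (6, 244), (8, 240), (10, 238), (12, 241), (14, 248), (16, 252), (18, 251), (20, 251), (22, 251), (24, 251), (26, 251), (28, 250), (30, 247), (32, 242), (34, 240), (36, 242), (38, 245), (40, 251), (42, 253), (44, 243), (46, 196), (48, 104), (50, 41), (52, 36), (54, 44), (56, 48), (58, 49), (60, 50)]
side [(-60, 40), (-58, 42), (-56, 48), (-54, 55), (-52, 66), (-50, 84), (-48, 107), (-46, 131), (-44, 155), (-42, 178), (-40, 197), (-38, 212), (-36, 226), (-34, 232), (-32, 233), (-30, 234), (-28, 234), (-26, 236), (-24, 238), (-22, 241), (-20, 241), (-18, 241), (-16, 241), (-14, 240), (-12, 237), (-10, 229), (-8, 212), (-6, 190), (-4, 169), (-2, 154), (0, 150), (2, 152), (4, 157), (6, 167), (8, 180), (10, 195), (12, 210), (14, 223), (16, 232), (18, 237), (20, 238), (22, 235), (24, 232), (26, 230), (28, 230), (30, 230), (32, 230), (34, 231), (36, 232), (38, 233), (40, 233), (42, 233), (44, 227), (46, 213), (48, 193), (50, 171), (52, 156), (54, 150), (56, 148), (58, 148), (60, 150)]
```

View pics/c4.png

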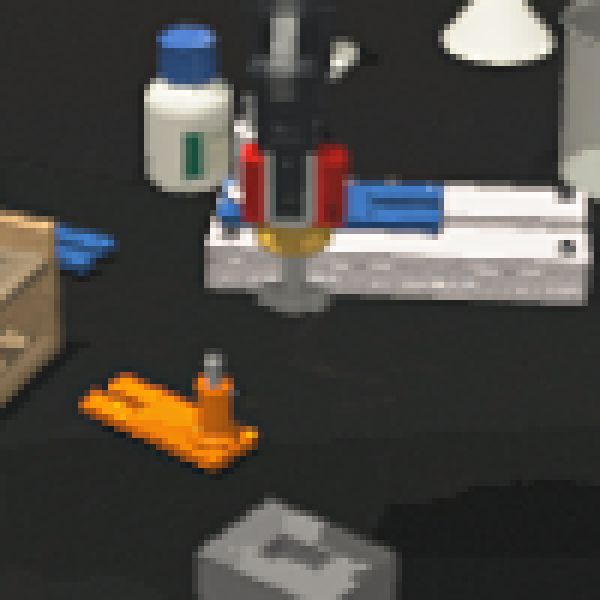

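The bolt hangs straight and centred: shank at crop x≈295, fingers at x≈295. So the bolt axis matches the TCP. Next I turn +31° and traverse to above the free slot.

```bash
python3 -m handwheel '[[0,0,0,0,0,-6.2],[0,0,0,0,0,-6.2],[0,0,0,0,0,-6.2],[0,0,0,0,0,-6.2],[0,0,0,0,0,-6.2],[0,0,0,0,0,0],[0.0107,-0.0102,0,0,0,0],[0.0214,-0.0204,0,0,0,0]]' && python3 -m handwheel '[[0.0214,-0.0204,0,0,0,0],[0.0214,-0.0204,0,0,0,0],[0.0214,-0.0204,0,0,0,0],[0.0214,-0.0204,0,0,0,0],[0.0214,-0.0204,0,0,0,0],[0.0214,-0.0204,0,0,0,0],[0.0214,-0.0204,0,0,0,0],[0.0214,-0.0204,0,0,0,0]]' && python3 -m handwheel '[[0.0214,-0.0204,0,0,0,0],[0.0214,-0.0204,0,0,0,0],[0.0107,-0.0102,0,0,0,0],[0,0,0.02,0,0,0],[0,0,0.02,0,0,0],[0,0,0.02,0,0,0],[0,0,0,0,0,0],[0,0,0,0,0,0]]'; python3 - <<'E'
from h import *
print(to([.4917,-.1076,.110],-128))
o=monitor.get_obs(); print(o['tcp_rot'],o['ee_pos'],o['q'],o['opening'],o['wrist_force'],o['torque'])
E
```

```text
time: 8.92
ee_pos: [0.4602, 0.2021, 0.2132]
tcp_rot: [179.8, -0.2, -128.0]
wrist_force: [0.3, -0.2, -1.4]
opening: 0.0155
time: 9.58
ee_pos: [0.4836, -0.0358, 0.2138]
tcp_rot: [179.8, -0.2, -128.2]
wrist_force: [1.1, -0.1, -1.6]
opening: 0.0155
time: 10.25
ee_pos: [0.4903, -0.1077, 0.1535]
tcp_rot: [179.7, -0.2, -128.1]
wrist_force: [-0.7, -1.0, -0.4]
opening: 0.0153
('tool shift mm', array([-1. , -1. , 43.5]), 'wz', np.float64(-0.1))
[ 179.71475875   -0.20161277 -128.09645152] [ 0.4902717  -0.10774925  0.15350953] [-1.23642521e+01 -2.10277958e+00 -7.62748868e+00  8.48197789e+01
 -5.77754808e-02 -6.42671251e+01] 0.015258718907168092 [-0.70236354 -0.99247855 -0.37627654] [ 0.01915598 -0.02946885  0.01706748]
```

Correct the small errors and lower to just above the plate (underside at 0.036), then look.

```bash
python3 -m handwheel '[[-0.001,-0.001,0,0.29,0,-0.1],[0,0,0.015,0,0,0],[0,0,0.015,0,0,0],[0,0,0.015,0,0,0],[0,0,0.0095,0,0,0],[0,0,0,0,0,0],[0,0,0,0,0,0],[0,0,0,0,0,0]]'; python3 - <<'E'
from h import *
print(to([.4917,-.1076,.098],-128))
o=monitor.get_obs(); print(o['tcp_rot'],o['ee_pos'],o['wrist_force'],o['torque'])
c=shot('side','s3'); t=shot('top','t3')
cv2.imwrite('pics/c5.png',np.hstack([cv2.resize(c['img'][160:240,210:310],(400,320),interpolation=3),cv2.resize(t['img'][165:245,205:305],(400,320),interpolation=3)])[:,:,::-1])
E
```

```text
time: 10.92
ee_pos: [0.4933, -0.108, 0.1014]
tcp_rot: [-179.8, -0.1, -127.9]
wrist_force: [-0.1, -1.1, -0.9]
opening: 0.0155
('tool shift mm', array([0.6, 1.5, 3.4]), 'wz', np.float64(0.13))
[-1.79753617e+02 -8.65086676e-02 -1.27865977e+02] [ 0.49326683 -0.10801151  0.10143489] [-0.12982135 -1.09004042 -0.87978612] [ 0.00546037 -0.04190601 -0.01002369]
```

View pics/c5.png

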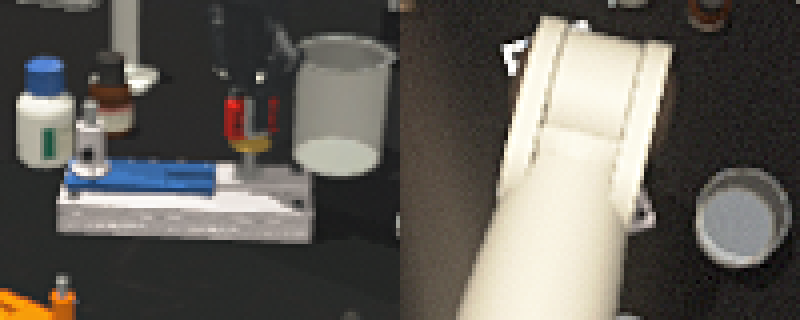

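```bash
python3 -m handwheel '[[-0.0002,0.0003,0.002,-0.2,0,0],[0,0,0.002,0,0,0],[0,0,0.002,0,0,0],[0,0,0.002,0,0,0],[0,0,0.001,0,0,0],[0,0,0.001,0,0,0],[0,0,0.001,0,0,0],[0,0,0,0,0,0]]'; python3 - <<'E'
from h import *
o=monitor.get_obs(); print(o['tcp_rot'],o['ee_pos'],o['wrist_force'],o['torque'])
E
```

```text
time: 11.68
ee_pos: [0.4924, -0.1076, 0.0888]
tcp_rot: [179.9, -0.1, -127.9]
wrist_force: [0.6, 0.0, -1.0]
opening: 0.0158
[ 1.79936738e+02 -1.30993770e-01 -1.27857059e+02] [ 0.49240374 -0.10755169  0.08882957] [ 0.58685557  0.02990362 -1.00444752] [ 0.08067498 -0.00164748 -0.01889065]
```

No contact force with the head's underside at about 0.026, so it is in the mouth. I continue down.

```bash
python3 -m handwheel '[[0,0,0.0015,0,0,0],[0,0,0.0015,0,0,0],[0,0,0.0015,0,0,0],[0,0,0.0015,0,0,0],[0,0,0.001,0,0,0],[0,0,0.001,0,0,0],[0,0,0,0,0,0],[0,0,0,0,0,0]]'; python3 - <<'E'
from h import *
o=monitor.get_obs(); print(o['tcp_rot'],o['ee_pos'],o['wrist_force'],o['torque'])
E
```

```text
time: 12.35
ee_pos: [0.4925, -0.1076, 0.081]
tcp_rot: [179.9, -0.1, -127.9]
wrist_force: [-0.8, 1.3, -0.9]
opening: 0.0151
[ 1.79948902e+02 -1.29316480e-01 -1.27856968e+02] [ 0.49246972 -0.1076162   0.0809996 ] [-0.83399869  1.28207845 -0.89508428] [0.09330838 0.02994125 0.02081752]
```

```bash
python3 -m handwheel '[[0,0,0.0015,0,0,0],[0,0,0.0015,0,0,0],[0,0,0.001,0,0,0],[0,0,0.001,0,0,0],[0,0,0.001,0,0,0],[0,0,0.0005,0,0,0],[0,0,0.0005,0,0,0],[0,0,0,0,0,0]]'; python3 - <<'E'
from h import *
o=monitor.get_obs(); print(o['tcp_rot'],o['ee_pos'],o['wrist_force'],o['torque'])
E
```

```text
time: 13.02
ee_pos: [0.4925, -0.1076, 0.074]
tcp_rot: [180.0, -0.1, -127.9]
wrist_force: [-0.3, 0.5, -0.1]
opening: 0.0153
[ 1.79952889e+02 -1.33808816e-01 -1.27855295e+02] [ 0.49245309 -0.10764786  0.07397661] [-0.28140973  0.47240095 -0.09243731] [-0.01761501  0.03344708  0.0366419 ]
```

Head is at about 0.011 with no force. I slide along the slot toward the fork, 40 mm first.

```bash
python3 -m handwheel '[[-0.0034,-0.0021,0,0,0,0],[-0.0051,-0.0032,0,0,0,0],[-0.0051,-0.0032,0,0,0,0],[-0.0051,-0.0032,0,0,0,0],[-0.0051,-0.0032,0,0,0,0],[-0.0051,-0.0032,0,0,0,0],[-0.0051,-0.0032,0,0,0,0],[0,0,0,0,0,0]]'; python3 - <<'E'
from h import *
o=monitor.get_obs(); print(o['tcp_rot'],o['ee_pos'],o['wrist_force'],o['torque'])
c=shot('side','s4')
E
```

```text
time: 13.68
ee_pos: [0.5312, -0.0934, 0.0739]
tcp_rot: [180.0, -0.1, -127.8]
wrist_force: [-0.9, -0.4, -1.6]
opening: 0.0152
[ 1.79964829e+02 -1.13674141e-01 -1.27828863e+02] [ 0.53120599 -0.09344857  0.07385232] [-0.89656186 -0.43542964 -1.58667265] [-0.02236319 -0.03694171  0.01772866]
```

```bash
python3 -m handwheel '[[-0.0034,-0.0021,0,0,0,0],[-0.0034,-0.0021,0,0,0,0],[-0.0034,-0.0021,0,0,0,0],[-0.0025,-0.0016,0,0,0,0],[-0.0017,-0.0011,0,0,0,0],[-0.0008,-0.0005,0,0,0,0],[-0.0008,-0.0005,0,0,0,0],[-0.0008,-0.0005,0,0,0,0]]' && python3 -m handwheel '[[-0.0004,-0.0003,0,0,0,0],[-0.0004,-0.0003,0,0,0,0],[-0.0004,-0.0003,0,0,0,0],[-0.0004,-0.0003,0,0,0,0],[0,0,0,0,0,0],[0,0,0,0,0,0],[0,0,0,0,0,0],[0,0,0,0,0,0]]'; python3 - <<'E'
from h import *
o=monitor.get_obs(); print(o['tcp_rot'],o['ee_pos'],o['wrist_force'],o['torque'])
c=shot('side','s5')
E
```

```text
time: 14.4
ee_pos: [0.5488, -0.087, 0.0739]
tcp_rot: [180.0, -0.1, -127.9]
wrist_force: [-0.3, 0.1, -2.2]
opening: 0.0154
time: 15.07
ee_pos: [0.5507, -0.0865, 0.0739]
tcp_rot: [180.0, -0.1, -127.9]
wrist_force: [-0.2, 0.4, -1.6]
opening: 0.0154
[ 1.79954791e+02 -1.26748721e-01 -1.27860938e+02] [ 0.55066988 -0.08654796  0.0739356 ] [-0.17565949  0.38208974 -1.56330599] [ 0.02730831  0.01080409 -0.00479514]
```

```bash
M='python3 -c "
from h import *
o=monitor.get_obs(); print(o[\"ee_pos\"],(o[\"wrist_force\"][:2]@[.9412,.3378]).round(2))"'; python3 -m handwheel '[[-0.0004,-0.0003,0,0,0,0],[-0.0004,-0.0003,0,0,0,0],[-0.0004,-0.0003,0,0,0,0],[-0.0004,-0.0003,0,0,0,0],[0,0,0,0,0,0],[0,0,0,0,0,0],[0,0,0,0,0,0],[0,0,0,0,0,0]]' >/dev/null; eval "$M"; python3 -m handwheel '[[-0.0004,-0.0003,0,0,0,0],[-0.0004,-0.0003,0,0,0,0],[-0.0004,-0.0003,0,0,0,0],[0,0,0,0,0,0],[0,0,0,0,0,0],[0,0,0,0,0,0],[0,0,0,0,0,0],[0,0,0,0,0,0]]'>/dev/null; eval "$M"; python3 - <<'E'
from h import *
# blue foot extent in side images: shift check
a=load('s0');c=shot('side','s6')
for q in(a,c):
    r=rect(q,(200,185,310,225),blue,.04); p=(r[3]-[.5425,-.08935])@np.array([.9412,.3378]); print(p.min().round(4),p.max().round(4))
cv2.imwrite('pics/c6.png',cv2.resize(c['img'][165:235,210:310],(800,560),interpolation=3)[:,:,::-1])
E
```

```text
[ 0.55260477 -0.08598131  0.07390593] -0.46
[ 0.55405942 -0.08556787  0.07390748] -0.22
-0.0217 0.1095
-0.021 0.1095
```

View pics/c6.png

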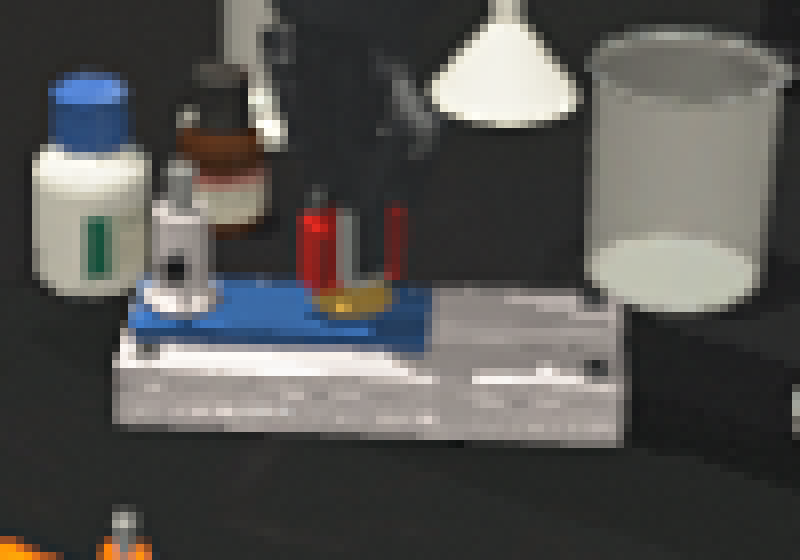

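The foot is unmoved and the nut sits over the tines. The side view puts the foot's origin 2–3 mm further on, so I continue gently until contact.

```bash
M='python3 -c "
from h import *
o=monitor.get_obs(); print(o[\"ee_pos\"],(o[\"wrist_force\"][:2]@[.9412,.3378]).round(2))"'; python3 -m handwheel '[[-0.0004,-0.0003,0,0,0,0],[-0.0004,-0.0003,0,0,0,0],[-0.0004,-0.0003,0,0,0,0],[0,0,0,0,0,0],[0,0,0,0,0,0],[0,0,0,0,0,0],[0,0,0,0,0,0],[0,0,0,0,0,0]]' >/dev/null; eval "$M"; python3 -m handwheel '[[-0.0004,-0.0003,0,0,0,0],[-0.0004,-0.0003,0,0,0,0],[-0.0004,-0.0003,0,0,0,0],[0,0,0,0,0,0],[0,0,0,0,0,0],[0,0,0,0,0,0],[0,0,0,0,0,0],[0,0,0,0,0,0]]'>/dev/null; eval "$M";  python3 -m handwheel '[[-0.0004,-0.0003,0,0,0,0],[-0.0004,-0.0003,0,0,0,0],[0,0,0,0,0,0],[0,0,0,0,0,0],[0,0,0,0,0,0],[0,0,0,0,0,0],[0,0,0,0,0,0],[0,0,0,0,0,0]]'>/dev/null; eval "$M"
```

```text
[ 0.55552924 -0.08517255  0.07392183] 0.14
[ 0.55612785 -0.08502233  0.07376084] -5.24
[ 0.55702162 -0.08477746  0.07375546] -5.45
```

Contact is felt at −5 N. I back off 0.7 mm and begin turning clockwise (+wz about the downward tool z).

```bash
cat > m.sh <<'E'
python3 -c "
from h import *
o=monitor.get_obs(); print(o['ee_pos'].round(4),'rpy',o['tcp_rot'].round(2),'F',o['wrist_force'].round(1),'T',o['torque'].round(3),'q6',o['q'][5].round(1),o['opening'].round(4))"
E
python3 -m handwheel '[[0.0006,0.0004,0,0,0,0],[0,0,0,0,0,0],[0,0,0,0,0,7],[0,0,0,0,0,7],[0,0,0,0,0,7],[0,0,0,0,0,7],[0,0,0,0,0,7],[0,0,0,0,0,0]]'>/dev/null; sh m.sh;  python3 -m handwheel '[[0,0,0,0,0,7],[0,0,0,0,0,7],[0,0,0,0,0,7],[0,0,0,0,0,7],[0,0,0,0,0,7],[0,0,0,0,0,0],[0,0,0,0,0,0],[0,0,0,0,0,0]]'>/dev/null; sh m.sh
```

```text
Traceback (most recent call last):
AttributeError: 'float' object has no attribute 'round'
Traceback (most recent call last):
AttributeError: 'float' object has no attribute 'round'
```

```bash
sed -i "s/o\['opening'\].round(4)/round(o['opening'],4)/" m.sh; sh m.sh; python3 -m handwheel '[[0,0,0,0,0,5],[0,0,0,0,0,5],[0,0,0,0,0,4],[0,0,0,0,0,0],[0,0,0,0,0,0],[0,0,0,0,0,0],[0,0,0,0,0,0],[0,0,0,0,0,0]]'>/dev/null; sh m.sh
```

```text
[ 0.5571 -0.0847  0.0737] rpy [-1.7990e+02 -1.2000e-01  1.6248e+02] F [-3.2  0.6 -3.2] T [0.037 0.799 0.042] q6 8.9 0.0154
[ 0.5573 -0.0847  0.0739] rpy [-1.7988e+02 -6.0000e-02  1.4825e+02] F [-3.4 -0.1 -2.6] T [0.108 0.892 0.032] q6 23.1 0.0157
```

Turned 84°, with a slight push still on the fork. I back off 1 mm and go on, following the thread down once past about 94°.

```bash
python3 -m handwheel '[[0.0006,-0.0008,0,0,0,0],[0,0,0,0,0,5],[0,0,0,0,0,5],[0,0,0,0,0,0],[0,0,0,0,0,0],[0,0,0,0,0,0],[0,0,0,0,0,0],[0,0,0,0,0,0]]'>/dev/null; sh m.sh;  python3 -m handwheel '[[0,0,0.0002,0,0,6],[0,0,0.0002,0,0,6],[0,0,0.0002,0,0,6],[0,0,0.0002,0,0,6],[0,0,0,0,0,0],[0,0,0,0,0,0],[0,0,0,0,0,0],[0,0,0,0,0,0]]'>/dev/null; sh m.sh
```

```text
[ 0.5566 -0.0851  0.074 ] rpy [-1.7989e+02 -1.0000e-02  1.3822e+02] F [ 0.7  0.2 -1.3] T [-0.022 -0.029  0.023] q6 33.1 0.0156
[ 0.5564 -0.0853  0.0732] rpy [-1.7987e+02  4.0000e-02  1.1429e+02] F [-0.9 -3.3  0.5] T [-0.488  0.16   0.059] q6 57.1 0.0149
```

The torque is now 0.06: the head is stopped and the nut is running on the thread. I continue.

```bash
python3 -m handwheel '[[0,0,0.0002,0,0,6],[0,0,0.0002,0,0,6],[0,0,0.0002,0,0,6],[0,0,0.0002,0,0,6],[0,0,0,0,0,0],[0,0,0,0,0,0],[0,0,0,0,0,0],[0,0,0,0,0,0]]'>/dev/null; sh m.sh;  python3 -m handwheel '[[0,0,0.0002,0,0,6],[0,0,0.0002,0,0,6],[0,0,0.0002,0,0,6],[0,0,0.0002,0,0,6],[0,0,0,0,0,0],[0,0,0,0,0,0],[0,0,0,0,0,0],[0,0,0,0,0,0]]'>/dev/null; sh m.sh
```

```text
[ 0.5563 -0.0852  0.0723] rpy [-1.7988e+02  8.0000e-02  9.0300e+01] F [-1.3 -3.  -0.6] T [-0.593  0.399  0.049] q6 81.0 0.0156
[ 0.5561 -0.0851  0.0715] rpy [-1.799e+02  1.200e-01  6.631e+01] F [-4.6 -1.3  1.1] T [-0.521  0.957  0.051] q6 105.0 0.0155
```

```bash
python3 - <<'E'
from h import *
c=shot('side','s7'); t=shot('top','t7')
for q in (load('s0'),c):
    r=rect(q,(200,185,310,225),blue,.04); p=(r[3]-[.5425,-.08935])@np.array([.9412,.3378]); print(p.min().round(4),p.max().round(4))
cv2.imwrite('pics/c7.png',cv2.resize(c['img'][165:235,210:310],(800,560),interpolation=3)[:,:,::-1])
E
```

```text
-0.0217 0.1095
-0.0194 0.1121
```

View pics/c7.png

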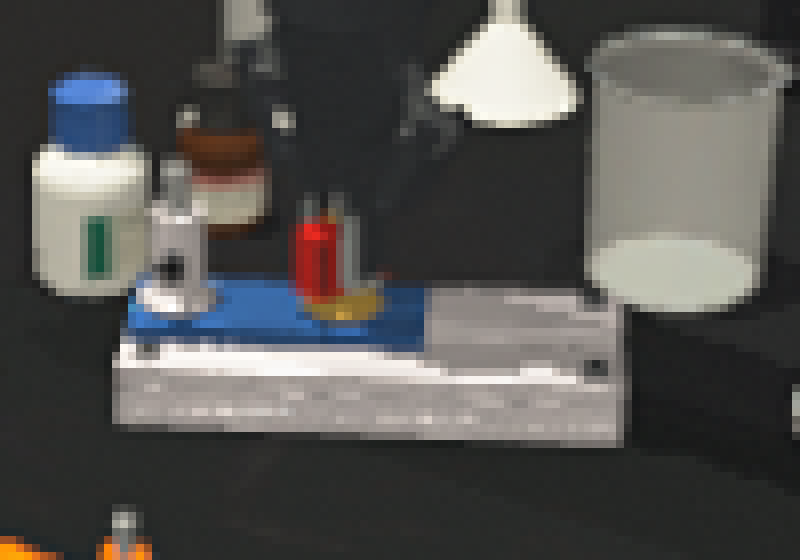

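The foot has moved about 2.4 mm, within limits. I ease back a little and go on.

```bash
python3 -m handwheel '[[-0.0005,-0.0006,0,0,0,0],[0,0,0.0002,0,0,6],[0,0,0.0002,0,0,6],[0,0,0.0002,0,0,6],[0,0,0,0,0,0],[0,0,0,0,0,0],[0,0,0,0,0,0],[0,0,0,0,0,0]]'>/dev/null; sh m.sh;  python3 -m handwheel '[[0,0,0.0002,0,0,6],[0,0,0.0002,0,0,6],[0,0,0.0002,0,0,6],[0,0,0,0,0,0],[0,0,0,0,0,0],[0,0,0,0,0,0],[0,0,0,0,0,0],[0,0,0,0,0,0]]'>/dev/null; sh m.sh
```

```text
[ 0.5557 -0.0852  0.0709] rpy [-1.7996e+02  1.1000e-01  4.8300e+01] F [-1.4  0.2  0.4] T [-0.027  0.38   0.056] q6 123.0 0.0152
[ 0.5556 -0.085   0.0707] rpy [-1.7999e+02  1.0000e-01  3.0380e+01] F [-3.5  3.   6. ] T [0.632 0.856 0.107] q6 140.9 0.0154
```

The nut has now met the tines (Fz rising), so I stop following down. I turn on to near q6's limit and then regrasp.

```bash
python3 -m handwheel '[[0,0,-0.0003,0,0,0],[0,0,0,0,0,6],[0,0,0,0,0,6],[0,0,0,0,0,4],[0,0,0,0,0,0],[0,0,0,0,0,0],[0,0,0,0,0,0],[0,0,0,0,0,0]]'>/dev/null; sh m.sh;  python3 -m handwheel '[[0,0,0,0,0,6],[0,0,0,0,0,6],[0,0,0,0,0,2],[0,0,0,0,0,0],[0,0,0,0,0,0],[0,0,0,0,0,0],[0,0,0,0,0,0],[0,0,0,0,0,0]]'>/dev/null; sh m.sh
```

```text
[ 0.5556 -0.085   0.0707] rpy [1.7999e+02 1.1000e-01 1.4410e+01] F [-3.9  4.1  4.5] T [0.994 0.664 0.094] q6 156.9 0.0153
[ 0.5556 -0.0849  0.0707] rpy [1.7998e+02 1.0000e-01 4.1000e-01] F [-3.5  4.6  3.7] T [1.116 0.672 0.126] q6 170.9 0.0156
```

```bash
python3 -m handwheel '[[0,0,0,0,0,0],[0,0,0,0,0,0],[0,0,0,0,0,0],[0,0,0,0,0,0],[0,0,0,0,0,0],[0,0,-0.01,0,0,0],[0,0,-0.025,0,0,0],[0,0,-0.025,0,0,0]]' -0.06 && python3 -m handwheel '[[0,0,0,0,0,-7.15],[0,0,0,0,0,-7.15],[0,0,0,0,0,-7.15],[0,0,0,0,0,-7.15],[0,0,0,0,0,-7.15],[0,0,0,0,0,-7.15],[0,0,0,0,0,-7.15],[0,0,0,0,0,-7.15]]' && python3 -m handwheel '[[0,0,0,0,0,-7.15],[0,0,0,0,0,-7.15],[0,0,0,0,0,-7.15],[0,0,0,0,0,-7.15],[0,0,0,0,0,-7.15],[0,0,0,0,0,-7.15],[0,0,0,0,0,-7.15],[0,0,0,0,0,-7.15]]' && python3 -m handwheel '[[0,0,0,0,0,-7.15],[0,0,0,0,0,-7.15],[0,0,0,0,0,-7.15],[0,0,0,0,0,-7.15],[0,0,0,0,0,-7.15],[0,0,0,0,0,-7.15],[0,0,0,0,0,-7.15],[0,0,0,0,0,-7.15]]'; sh m.sh
python3 - <<'E'
from h import *
c=shot('side','s8')
for q in (load('s0'),c):
    r=rect(q,(200,185,310,225),blue,.04); p=(r[3]-[.5425,-.08935])@np.array([.9412,.3378]); print(p.min().round(4),p.max().round(4))
cv2.imwrite('pics/c8.png',cv2.resize(c['img'][165:235,210:310],(800,560),interpolation=3)[:,:,::-1])
E
```

```text
time: 26.6
ee_pos: [0.555, -0.0852, 0.1311]
tcp_rot: [179.9, 0.2, 0.2]
wrist_force: [0.1, -0.4, 0.0]
opening: 0.0403
time: 27.27
ee_pos: [0.5558, -0.0853, 0.1315]
tcp_rot: [-180.0, 0.1, 57.7]
wrist_force: [-0.8, -1.1, -0.3]
opening: 0.0402
time: 27.93
ee_pos: [0.5558, -0.0854, 0.1315]
tcp_rot: [-179.9, 0.0, 114.9]
wrist_force: [-0.0, 1.2, -0.8]
opening: 0.0403
time: 28.6
ee_pos: [0.5558, -0.0853, 0.1315]
tcp_rot: [-179.9, -0.1, 172.1]
wrist_force: [0.3, -0.3, 0.2]
opening: 0.0402
[ 0.5558 -0.0853  0.1315] rpy [-1.7991e+02 -6.0000e-02  1.7211e+02] F [ 0.3 -0.3  0.2] T [-0.027 -0.034 -0.012] q6 -0.8 0.0402
-0.0217 0.1095
-0.0195 0.1123
```

View pics/c8.png

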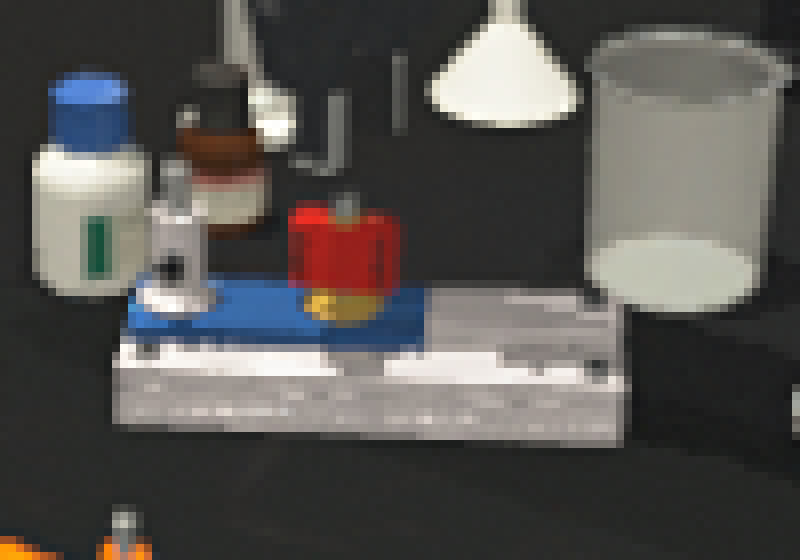

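The bolt stands upright with the nut on the tines and the bar roughly along x, as expected. I regrip, half a turn back.

```bash
python3 -m handwheel '[[0,0,0,0,0,-7],[0,0,0,0,0,-6],[0,0,0.015,0,0,0],[0,0,0.02,0,0,0],[0,0,0.0155,0,0,0],[0,0,0.009,0,0,0],[0,0,0,0,0,0],[0,0,0,0,0,0]]'; sh m.sh; python3 -m handwheel '[[0,0,0,0,0,0],[0,0,0,0,0,0],[0,0,0,0,0,0],[0,0,0,0,0,0],[0,0,0,0,0,0],[0,0,0,0,0,0],[0,0,0,0,0,0],[0,0,0,0,0,0]]' -1 40 >/dev/null; sh m.sh
```

```text
time: 29.32
ee_pos: [0.5556, -0.0854, 0.0716]
tcp_rot: [-179.9, -0.1, -175.3]
wrist_force: [-0.2, 0.0, 0.4]
opening: 0.0396
[ 0.5556 -0.0854  0.0716] rpy [-1.7994e+02 -1.2000e-01 -1.7533e+02] F [-0.2  0.   0.4] T [ 0.064 -0.024  0.073] q6 -13.4 0.0396
[ 0.5564 -0.0851  0.0725] rpy [-1.7995e+02  3.0000e-02 -1.7524e+02] F [0.8 2.8 6.5] T [ 0.662 -0.139  0.103] q6 -13.4 0.015
```

```bash
python3 -m handwheel '[[0,0,-0.0003,0,0,0],[0,0,0,0,0,5],[0,0,0,0,0,5],[0,0,0,0,0,4],[0,0,0,0,0,0],[0,0,0,0,0,0],[0,0,0,0,0,0],[0,0,0,0,0,0]]'>/dev/null; sh m.sh;  python3 -m handwheel '[[0,0,0,0,0,5],[0,0,0,0,0,5],[0,0,0,0,0,0],[0,0,0,0,0,0],[0,0,0,0,0,0],[0,0,0,0,0,0],[0,0,0,0,0,0],[0,0,0,0,0,0]]'>/dev/null; sh m.sh
```

```text
[ 0.5563 -0.085   0.0725] rpy [-1.7996e+02  2.0000e-02  1.7077e+02] F [0.8 3.1 4.7] T [ 0.703 -0.205  0.15 ] q6 0.6 0.0154
[ 0.5563 -0.085   0.0725] rpy [-1.7996e+02  2.0000e-02  1.6077e+02] F [1.2 3.3 5.8] T [ 0.746 -0.164  0.17 ] q6 10.6 0.0154
```

```bash
python3 -m handwheel '[[0,0,0,0,0,5],[0,0,0,0,0,3],[0,0,0,0,0,0],[0,0,0,0,0,0],[0,0,0,0,0,0],[0,0,0,0,0,0],[0,0,0,0,0,0],[0,0,0,0,0,0]]'>/dev/null; sh m.sh;  python3 -m handwheel '[[0,0,0,0,0,3],[0,0,0,0,0,2],[0,0,0,0,0,0],[0,0,0,0,0,0],[0,0,0,0,0,0],[0,0,0,0,0,0],[0,0,0,0,0,0],[0,0,0,0,0,0]]'>/dev/null; sh m.sh; python3 -m handwheel '[[0,0,0,0,0,0],[0,0,0,0,0,0],[0,0,0,0,0,0],[0,0,0,0,0,0],[0,0,0,0,0,0],[0,0,0,0,0,0],[0,0,0,0,0,0],[0,0,0,0,0,0]]'>/dev/null; sh m.sh
```

```text
[ 0.5562 -0.085   0.0725] rpy [-1.7996e+02  2.0000e-02  1.5277e+02] F [0.5 3.8 4.9] T [ 0.779 -0.161  0.241] q6 18.6 0.0151
[ 0.5562 -0.085   0.0725] rpy [-1.7996e+02  3.0000e-02  1.4777e+02] F [0.7 3.4 5.5] T [ 0.701 -0.173  0.244] q6 23.6 0.0154
[ 0.5563 -0.085   0.0725] rpy [-1.7996e+02  3.0000e-02  1.4777e+02] F [0.2 3.4 4.8] T [ 0.682 -0.07   0.227] q6 23.6 0.0148
```

```bash
python3 -m handwheel '[[0,0,0,0,0,3],[0,0,0,0,0,0],[0,0,0,0,0,0],[0,0,0,0,0,0],[0,0,0,0,0,0],[0,0,0,0,0,0],[0,0,0,0,0,0],[0,0,0,0,0,0]]'>/dev/null; sh m.sh; python3 -m handwheel '[[0,0,0,0,0,0],[0,0,0,0,0,0],[0,0,0,0,0,0],[0,0,0,0,0,0],[0,0,0,0,0,0],[0,0,0,0,0,0],[0,0,0,0,0,0],[0,0,0,0,0,0]]'>/dev/null; sh m.sh
```

```text
[ 0.5562 -0.085   0.0725] rpy [-1.7996e+02  3.0000e-02  1.4477e+02] F [0.5 2.7 5.1] T [ 0.756 -0.167  0.301] q6 26.6 0.0153
[ 0.5563 -0.085   0.0726] rpy [-1.7996e+02  3.0000e-02  1.4477e+02] F [-0.2  3.1  5.4] T [ 0.686 -0.121  0.308] q6 26.6 0.0153
```

The moment is about 0.25–0.3 N m. I release, retreat upward and check.

```bash
python3 -m handwheel '[[0,0,0,0,0,0],[0,0,0,0,0,0],[0,0,0,0,0,0],[0,0,0,0,0,0],[0,0,0,0,0,0],[0,0,-0.01,0,0,0],[0,0,-0.025,0,0,0],[0,0,-0.04,0,0,0]]' -0.06; python3 -m handwheel '[[0,0,-0.04,0,0,0],[0,0,-0.04,0,0,0],[0,0,-0.04,0,0,0],[0,0,0,0,0,0],[0,0,0,0,0,0],[0,0,0,0,0,0],[0,0,0,0,0,0],[0,0,0,0,0,0]]'; sh m.sh
python3 - <<'E'
from h import *
c=shot('side','s9')
for q in (load('s0'),c):
    r=rect(q,(200,185,310,225),blue,.04); p=(r[3]-[.5425,-.08935])@np.array([.9412,.3378]); print(p.min().round(4),p.max().round(4))
cv2.imwrite('pics/c9.png',cv2.resize(c['img'][165:235,210:310],(800,560),interpolation=3)[:,:,::-1])
E
```

```text
time: 35.32
ee_pos: [0.5538, -0.0851, 0.1443]
tcp_rot: [-179.7, -0.4, 144.7]
wrist_force: [1.1, 0.0, -0.4]
opening: 0.0401
time: 35.98
ee_pos: [0.5554, -0.085, 0.265]
tcp_rot: [-179.8, -0.2, 144.7]
wrist_force: [-0.5, 0.1, -0.1]
opening: 0.0399
[ 0.5554 -0.085   0.265 ] rpy [-179.81   -0.18  144.74] F [-0.5  0.1 -0.1] T [ 0.007  0.041 -0.03 ] q6 26.6 0.0399
-0.0217 0.1095
-0.0201 0.1121
```

View pics/c9.png

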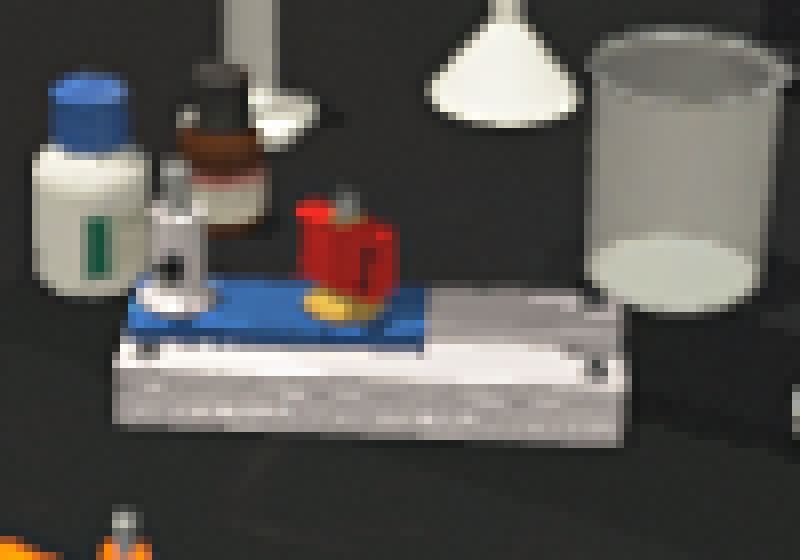

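```bash
python3 -c "
from h import *
print(order.job_done())"
```

```text
the job is handed in; nothing more can be done
None
```

The T-bolt is clamped in the fork of the blue foot and the job is handed in, after about 36 s of the 72 s. The hand-in gives no verdict.

**What I did:**
- I gripped the red knob, drew the bolt straight up and lowered its head lengthwise into the free slot.
- I slid it until the fork's bottom was felt at about 5 N, then eased back slightly.
- I turned the knob clockwise about 290° in all, with one regrip. The head came square against its stop, the nut met the tines, and I tightened it.
- I then released it and raised the gripper to 0.265 m.

**Last checks:**
- **Tightness:** the last two readings before release were 0.30 and 0.31 N m, a little over the 0.25 asked. Those 3° earlier the reading was about 0.23–0.24, and readings scatter by roughly 0.02. All stayed well under the 0.5 limit. I estimate the clamping force at 20–30 N; it was not measured.
- **Foot:** it shifted about 2–2.5 mm along the slot.
- **Bolt:** it stands upright in the last picture. By the positions felt, its axis is about 1–2 mm from the fork's bottom.
- **Head:** I judged it square from the angle turned and the change in moment, not by sight.
- **Beaker, timer and gripper:** the beaker stands as before. I did not re-check the timer, but the arm did not go near it after taking the bolt. The gripper touches nothing.

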